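# Seat a spacer in the fixture and snap the toggle clamp shut

### The job

With your fingertips, push the amber spacer in the channel of the blue fixture along the channel until it is fully home against the aluminium end stop, without lifting it. Then push that fixture's red clamp handle over its dead point until it snaps shut, so that the rubber feet hold the spacer down, and leave the other things where they are.

Things in the scene. Friction and masses are not known exactly. Their poses are not given: they have to be found in the camera images.
- fixture: Fixture fixed to the bench: blue painted plate 15 mm thick (not the plywood fixture at the left of the bench) with an aluminium channel and a steel toggle clamp. Origin: underside of the plate (on the bench), under the centre of the place where the spacer sits when home. +x runs along the channel to the end stop, +y from the channel to the clamp, z up. The plate spans x -100 to 50 mm, y -45 to 117 mm.
- channel_mouth (a point): Open -x end of the channel, on the plate's top, at x = -90 mm of the fixture. Two aluminium guide rails, 35 mm apart inside, each 10 mm wide and 10 mm high (tops 25 mm above the bench), run from here to the end stop.
- end_stop (a point): Middle of the top edge of the aluminium end stop's face that the spacer is pushed against: at x = 22 mm of the fixture, 37 mm above the bench. The stop is 55 mm wide and 14 mm thick.
- spacer_1: Amber insulating spacer with a bolt head on top, lying in the channel short of the end stop: block 32 x 44 x 30 mm (34 with the bolt head), the 44 mm side (its own y) along the channel. Origin: centre of its underside, 15 mm above the bench. Home, its origin is at x = 0 of the fixture. It slides freely between the rails with 3 mm play.
- fork_pivot (a point): Pivot of the clamp's steel fork, at y = 75 mm of the fixture, 54 mm high, between brackets (y 62 to 114 mm, up to 69 mm high, |x| under 25 mm). The fork is 34 mm wide along x and 85 mm long: open, it stands upright, its top at y 52 to 78 mm, 136 mm high; as the handle is pushed over, it swings down over the home place, to lie level 62 mm high.
- handle (a joint): Red clamp handle, rad: 0 open (leaning 26 degrees to the fixture's +y), 0.65 dead point (11 degrees past upright to -y), 1.3 locked (leaning 49 degrees to -y). A spring drives it away from the dead point both ways: a level push at the ball along the fixture's -y needs about 8 N at first, falling to nothing at the dead point, after which it snaps to 1.3 by itself and stays.
- handle_pivot (a point): Pivot of the handle, at x = 0, y = 93 mm of the fixture, 60 mm above the bench. The handle turns in the plane x = 0 of the fixture, about an axis parallel to the fixture's x.
- handle_ball (a point): Centre of the red ball, 24 mm in diameter, at the top of the handle, 78 mm from its pivot. In the fixture: y = 127 mm, 130 mm high when open; y = 77 mm, 136 mm high at the dead point; y = 34 mm, 111 mm high when locked. The grip below the ball is a red rod 17 mm thick.
- clamp_feet: The two black rubber feet of the clamp, 11 mm in diameter, on springs under the end of the fork; origin midway between them, 12 mm above their soles. With the clamp locked they press on the spacer's top beside the bolt head with about 4 N in all.
- spacer_2: A second amber spacer just like the first, standing on the free corner of the plate beside the channel (about x -67 mm, y 80 mm of the fixture). A bystander. Origin: centre of its underside.
- busbar_1: Copper busbar with orange sleeve, 26 x 90 x 5 mm, lying on the bench beside the plate on the fixture's -y side. A bystander. Origin: centre of its underside, long side along its y.
- driver_blue: Blue screwdriver, 27 x 141 x 29 mm, lying on the bench behind the end stop. A bystander. Origin: centre of its underside, long side along its y.

How it is judged:
By the outcome, as a careful person would: the job done as asked, in the order asked, and still so for the second after the job is handed in, with the robot touching nothing.
It also fails if it takes over 48 s, if anything falls off the work surface, if the arm or the gripper's body presses on something with over 40 N, if the wrist force passes 120 N, or if a joint passes its speed limit or range.

### The arm

A 7-joint arm with a two-finger parallel gripper is mounted at the origin on a cart in front of the work surface, level with it; the furniture and walls round the work are solid. World frame = base frame: x ahead of the robot, y to its left, z up, the work surface at z = 0. Lengths are in m, angles in rad, forces in N, time in s.
With the tool pointing down it reaches from about 0.35 to 0.9 m from the base axis. Payload 19.9 kg.
Tool frame: the origin (TCP) lies midway between the tips of the shut fingers; the grasp point (between the pads) lies 19 mm behind it; z points along the fingers, y is the line along which they close (so a half turn about z gives the same grasp; the last joint's range is limited). The gripper opens to 85 mm and grips with 20 to 120 N. Pads are 22 mm wide; open, the fingers measure 114 mm over their backs; the gripper's body (76 mm by 85 mm) begins 54 mm behind the grasp point. The pads swing forward as they close: fully open they stand 13 mm farther back than shut.
Start: joints at [1.27, 0.417, -0.01, 1.614, 0.005, 1.111, -0.053], TCP at [0.16, -0.604, 0.231] pointing down, gripper open.
Joint ranges: [-2.81, 2.81], [-0.39, 2.02], [-1.27, 1.25], [0.06, 2.57], [-1.19, 4.33], [0.19, 2], [-2.82, 2.82]. Speed limits (rad/s): [1.89, 1.89, 2.39, 2.39, 3.01, 3.01, 3.01].

### API

Orientations are given as a unit quaternion [w, x, y, z].
In Python, from rig import arm gives the robot as it stands. The module is installed in compiled form; this text tells all that it offers.
- The arm moves only by the tool apply_moves, never from a script. Its argument "commands" is a list of rows, each an object of numbers: "rx", "ry", "rz": the turn, a rotation vector about the tool's x, y, z in units of 6 degrees (1.0 is 6 degrees); "dx", "dy", "dz": the shift along the tool's x, y, z in m; "claw": the opening in per cent of the stroke, from 0 (shut) to 100 (fully open). In form: [{"rx": .., "ry": .., "rz": .., "dx": .., "dy": .., "dz": .., "claw": ..}, ...]. A call has 1 to 5 rows; each row shifts and turns the commanded pose from where the row before left it, along the tool's axes as they then stand; what a row does not reach is not made up. A row lasts 1/8 s, in which the tool goes at most 62.5 mm and 10.7 degrees, less where a joint would pass 70% of its speed; a pose out of reach is approached as far as the arm can. A call is refused whole if a number of a shift passes 0.0625 or a number of a turn 1, either way. A call with a gripper value outside its range is refused whole. The fingers move at their own pace and stop on an object; "squeeze" is the grip in N (left out, the last holds). Time passes only in rows, so rows that do not move let the fingers close. It gives the time, the measured TCP pose, the force, the opening and the grip force at its end, in the units of the state.
- arm.read_state(): the state, without advancing time (a new reading comes with each control period).
- arm.capture(name): name is "scene" or "top" or "wrist"; returns the picture (400x640x3 uint8, red, green, blue); there is no depth.
- arm.camera_params(name): a dict with "vfov" (degrees; the focal length in pixels is half the picture's height over the tangent of half this angle, whatever the lens; pixels are square), "cx", "cy" (the principal point, pixels), "T" (4x4, takes a point from camera to world coordinates). Camera axes: x right, y down, z forward; pixel columns grow to the right and rows downward; lengths in m; the calibration is good to about 2 mm. A picture is of the moment at which its call begins: read the wrist's pose just before it. camera_params takes no time and is no camera call; for the wrist camera it gives the pose at the moment of the call.
- arm.close_job(): hands the job in; it is judged then, once.
The state is a dict: "clock": time; "qpos": joint angles; "joint_velocities": joint speeds; "joint_efforts": joint torques, N m; "position": TCP position; "eef_rot": TCP orientation; "ft_force": force on the tool from outside, world axes, zero at the start; "ft_torque": the same for the moment, N m; "grip_width": finger opening in m; "grip_force": force on a finger pad.
Only numpy, scipy, OpenCV 4.12 (cv2) and the standard library are available. Lean on these libraries where they do the work, as an engineer would, in place of code of your own. Each camera call takes 0.05 s, during which the arm holds its last target. There are 200 camera calls.

## Working session

There is one attempt and no reset: what is moved stays moved. The work goes in short steps, Python scripts to look and compute and a tool call to move; the robot and the scene stay as the last step left them, time stands still between calls to the robot, and variables do not carry over. Pictures are saved under pics/ and viewed, at most 10 in all, crops included, and the job is handed in when it is done.

Besides the shell and the picture viewer there is one more tool, called after "Call:" by a JSON object that holds its "name" and its "arguments", one argument or row to a line. apply_moves: Moves the arm, as the interface text tells. Its arguments: {"type":"object","properties":{"commands":{"type":"array","items":{"type":"object","properties":{"rx":{"type":"number"},"ry":{"type":"number"},"rz":{"type":"number"},"dx":{"type":"number"},"dy":{"type":"number"},"dz":{"type":"number"},"claw":{"type":"number"}}}},"squeeze":{"type":"number"}},"required":["commands"]}

```bash
mkdir -p pics; python3 - <<'E'
from rig import arm
import cv2,numpy as np
for n in("scene","top"):
    im=arm.capture(n); cv2.imwrite(f"pics/{n}0.png",im[:,:,::-1]); p=arm.camera_params(n); print(n,p["vfov"],p["cx"],p["cy"],np.round(p["T"],4).tolist())
s=arm.read_state();print(s)
E
```

```text
scene 53.10485674218967 312.357879030393 196.31124023827496 [[0.5876, -0.6253, 0.5135, 0.1293], [-0.8091, -0.4461, 0.3826, -0.2995], [-0.0102, -0.6403, -0.768, 0.7557], [0.0, 0.0, 0.0, 1.0]]
top 45.70217363753765 313.3916412058563 203.05064326896212 [[-0.028, -0.9957, 0.0888, 0.4984], [-0.9992, 0.0304, 0.0257, 0.0089], [-0.0283, -0.088, -0.9957, 0.9317], [0.0, 0.0, 0.0, 1.0]]
{'clock': 0.1, 'qpos': array([ 1.27052781,  0.41792309, -0.01028576,  1.61409922,  0.00467758,
        1.11068292, -0.05296837]), 'joint_velocities': array([-0.0017427 , -0.0014025 ,  0.00050638, -0.00219491,  0.00177656,
       -0.00038012,  0.00141129]), 'joint_efforts': array([ 1.27213912e-03, -8.65821433e+01,  6.79854881e-01, -4.35636342e+01,
        1.91948254e-02,  4.75881287e-03, -1.31065326e-05]), 'position': array([ 0.15984202, -0.60390255,  0.2307236 ]), 'eef_rot': array([-5.33991813e-04,  9.91640487e-01,  1.29030414e-01, -1.05746065e-04]), 'ft_force': array([ 0.50930498,  0.77814097, -0.02912815]), 'ft_torque': array([-0.0357182 , -0.00976643, -0.01997281]), 'grip_force': 0.0, 'grip_width': 0.08511784877458155}
```

View pics/scene0.png

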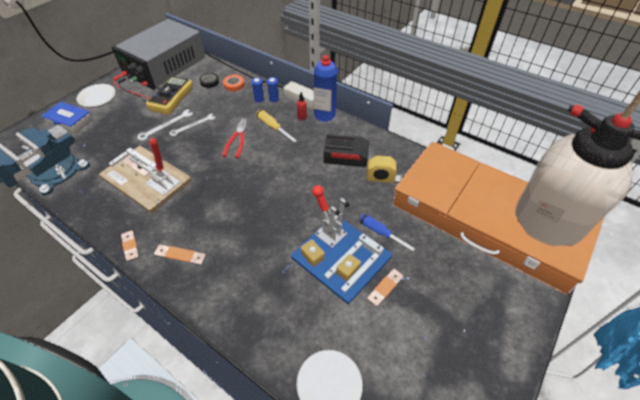

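View pics/top0.png

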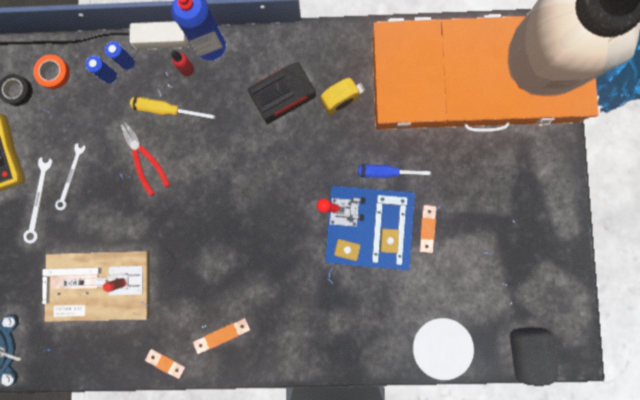

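The fixture is at about (370,228) in the top view. The end stop is toward the top of the image (world +x) and the clamp is to the left (+y). The amber spacer sits in the channel at about (390,241), and the red ball is at (324,206).

```bash
cat > h.py <<'E'
from rig import arm
import cv2,numpy as np
def cast(n,uv,z,p=None):
    p=p or arm.camera_params(n);T=np.array(p["T"]);f=200/np.tan(np.radians(p["vfov"]/2))
    uv=np.atleast_2d(uv).astype(float)
    d=np.c_[(uv[:,0]-p["cx"])/f,(uv[:,1]-p["cy"])/f,np.ones(len(uv))]@T[:3,:3].T
    return T[:3,3]+d*((z-T[2,3])/d[:,2])[:,None]
def proj(n,P,p=None):
    p=p or arm.camera_params(n);T=np.array(p["T"]);f=200/np.tan(np.radians(p["vfov"]/2))
    c=(np.atleast_2d(P)-T[:3,3])@T[:3,:3]
    return np.c_[c[:,0]/c[:,2]*f+p["cx"],c[:,1]/c[:,2]*f+p["cy"]]
def big(m):
    c,_=cv2.findContours(m,cv2.RETR_EXTERNAL,cv2.CHAIN_APPROX_NONE);return sorted(c,key=cv2.contourArea)[::-1]
E
python3 - <<'E'
from h import *
im=cv2.imread("pics/top0.png");hsv=cv2.cvtColor(im,cv2.COLOR_BGR2HSV)
roi=np.zeros(im.shape[:2],np.uint8);roi[183:280,310:418]=255
blue=cv2.inRange(hsv,(100,120,60),(125,255,255))&roi
c=big(blue)[0].reshape(-1,2)
W=cast("top",c,0.015)[:,:2].astype(np.float32)
r=cv2.minAreaRect(W);print("plate",r,np.round(cv2.boxPoints(r),4).tolist())
am=cv2.inRange(hsv,(12,90,90),(28,255,255))&roi
for c in big(am)[:2]:
    W=cast("top",c.reshape(-1,2),0.045)[:,:2].astype(np.float32);print("amber",cv2.contourArea(c),cv2.minAreaRect(W),cv2.boundingRect(c))
red=(cv2.inRange(hsv,(0,150,80),(6,255,255))|cv2.inRange(hsv,(174,150,80),(180,255,255)))&roi
c=big(red)[0];print("ball",cv2.boundingRect(c),cast("top",[[324,206]],.13))
cv2.imwrite("pics/crop1.png",cv2.resize(im[175:285,305:445],None,fx=5,fy=5,interpolation=cv2.INTER_CUBIC))
E
```

```text
plate ((0.5304802656173706, -0.07454437017440796), (0.16125503182411194, 0.1498243510723114), 83.4780044555664) [[0.44690001010894775, -0.1460999995470047], [0.5957000255584717, -0.1632000058889389], [0.6140999794006348, -0.002899999963119626], [0.4652000069618225, 0.014100000262260437]]
amber 332.5 ((0.5035384297370911, -0.10646048933267593), (0.029601076617836952, 0.0422549732029438), 87.50901794433594) (381, 229, 17, 24)
amber 327.0 ((0.4889010190963745, -0.02784252166748047), (0.04210742563009262, 0.029201900586485863), 74.43937683105469) (335, 240, 25, 20)
ball (317, 199, 22, 14) [[0.56431204 0.01177207 0.13      ]]
```

View pics/crop1.png

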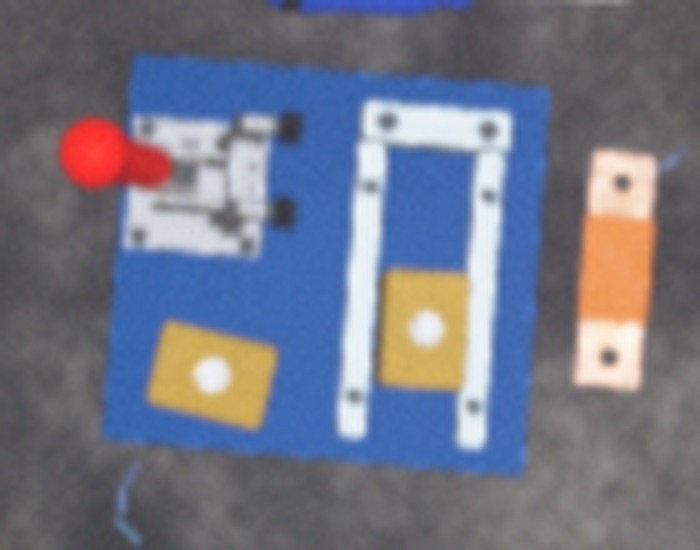

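The plate fit gives the fixture origin at about (0.551, -0.113), with +x at -6.5°. The spacer is about 48 mm short of home. I'll shut and align the tool first.

Call:
{"name": "apply_moves", "arguments": {
  "commands": [
    {"rz": 0.89,"claw": 0},
    {"rz": 0.89,"claw": 0},
    {"rz": 0.89,"claw": 0},
    {"rz": 0.89,"claw": 0},
    {"claw": 0}
  ]
}}

```text
invalid input at $.commands[0]: expected keys rx, ry, rz, dx, dy, dz, claw
```

```bash
cat >> h.py <<'E'
from scipy.spatial.transform import Rotation as R
O=np.array([.5512,-.1132,0]);a=np.radians(-6.52)
F=np.array([[np.cos(a),-np.sin(a),0],[np.sin(a),np.cos(a),0],[0,0,1]])
def fix(w): return (np.asarray(w)-O)@F
def world(f): return O+np.asarray(f)@F.T
def go(f,tilt=0,tiltx=0):
    s=arm.read_state();q=s["eef_rot"];Rc=R.from_quat([q[1],q[2],q[3],q[0]])
    Rt=R.from_matrix(F@np.diag([1,-1,-1.]))*R.from_euler("y",tilt,degrees=True)
    print("t",s["clock"],"TCPfix(mm)",np.round(fix(s["position"])*1e3,1),"force fix",np.round(s["ft_force"]@F,1),"w",round(s["grip_width"],4))
    print("shift tool(mm)",np.round(Rc.inv().apply(world(f)-s["position"])*1e3,1),"turn units",np.round((Rc.inv()*Rt).as_rotvec(degrees=True)/6,2))
E
python3 -c "
from h import *
go([-.105,.0,.1])"
```

```text
t 0.1 TCPfix(mm) [-333.1 -532.   230.7] force fix [ 0.4  0.8 -0. ] w 0.0851
shift tool(mm) [ 406.1 -412.3  131.1] turn units [-0.01  0.    3.56]
```

Call:
{"name": "apply_moves", "arguments": {
  "commands": [
    {"rx": 0,"ry": 0,"rz": 0.89,"dx": 0,"dy": 0,"dz": 0,"claw": 0},
    {"rx": 0,"ry": 0,"rz": 0.89,"dx": 0,"dy": 0,"dz": 0,"claw": 0},
    {"rx": 0,"ry": 0,"rz": 0.89,"dx": 0,"dy": 0,"dz": 0,"claw": 0},
    {"rx": 0,"ry": 0,"rz": 0.89,"dx": 0,"dy": 0,"dz": 0,"claw": 0},
    {"rx": 0,"ry": 0,"rz": 0,"dx": 0,"dy": 0,"dz": 0,"claw": 0}
  ]
}}

```text
clock: 0.72
position: [0.16, -0.604, 0.231]
eef_rot: [-0.0, 0.998, -0.057, -0.0]
ft_force: [-0.6, -0.6, 0.3]
grip_width: 0.0001
grip_force: 0.0
```

```bash
python3 -c "
from h import *
go([-.105,.0,.16])"
```

```text
t 0.725 TCPfix(mm) [-333. -532.  231.] force fix [-0.5 -0.7  0.3] w 0.0001
shift tool(mm) [ 228.2 -531.9   71.2] turn units [-0.01  0.    0.  ]
```

Call:
{"name": "apply_moves", "arguments": {
  "commands": [
    {"rx": 0,"ry": 0,"rz": 0,"dx": 0.015,"dy": -0.035,"dz": 0,"claw": 0},
    {"rx": 0,"ry": 0,"rz": 0,"dx": 0.015,"dy": -0.035,"dz": 0,"claw": 0},
    {"rx": 0,"ry": 0,"rz": 0,"dx": 0.015,"dy": -0.035,"dz": 0,"claw": 0},
    {"rx": 0,"ry": 0,"rz": 0,"dx": 0.015,"dy": -0.035,"dz": 0,"claw": 0},
    {"rx": 0,"ry": 0,"rz": 0,"dx": 0.015,"dy": -0.035,"dz": 0,"claw": 0}
  ]
}}

```text
clock: 1.35
position: [0.2549, -0.4376, 0.2312]
eef_rot: [-0.0, 0.998, -0.056, -0.0]
ft_force: [1.2, -0.7, -0.3]
grip_width: 0.0001
grip_force: 0.0
```

Call:
{"name": "apply_moves", "arguments": {
  "commands": [
    {"rx": 0,"ry": 0,"rz": 0,"dx": 0.015,"dy": -0.035,"dz": 0,"claw": 0},
    {"rx": 0,"ry": 0,"rz": 0,"dx": 0.015,"dy": -0.035,"dz": 0,"claw": 0},
    {"rx": 0,"ry": 0,"rz": 0,"dx": 0.015,"dy": -0.035,"dz": 0,"claw": 0},
    {"rx": 0,"ry": 0,"rz": 0,"dx": 0.015,"dy": -0.035,"dz": 0,"claw": 0},
    {"rx": 0,"ry": 0,"rz": 0,"dx": 0.015,"dy": -0.035,"dz": 0,"claw": 0}
  ]
}}

```text
clock: 1.98
position: [0.3492, -0.2724, 0.2313]
eef_rot: [0.0, 0.998, -0.056, -0.0]
ft_force: [0.2, -0.5, -0.1]
grip_width: -0.0003
grip_force: 0.0
```

Call:
{"name": "apply_moves", "arguments": {
  "commands": [
    {"rx": 0,"ry": 0,"rz": 0,"dx": 0.015,"dy": -0.035,"dz": 0,"claw": 0},
    {"rx": 0,"ry": 0,"rz": 0,"dx": 0.015,"dy": -0.035,"dz": 0,"claw": 0},
    {"rx": 0,"ry": 0,"rz": 0,"dx": 0.015,"dy": -0.035,"dz": 0,"claw": 0},
    {"rx": 0,"ry": 0,"rz": 0,"dx": 0.015,"dy": -0.035,"dz": 0,"claw": 0},
    {"rx": 0,"ry": 0,"rz": 0,"dx": 0,"dy": 0,"dz": 0,"claw": 0}
  ]
}}

```text
clock: 2.6
position: [0.4253, -0.1391, 0.2313]
eef_rot: [-0.0, 0.999, -0.054, 0.0]
ft_force: [0.2, -0.7, -1.4]
grip_width: 0.0001
grip_force: 0.0
```

```bash
python3 -c "
from h import *
go([-.105,.0,.16])
p=arm.camera_params('wrist');im=arm.capture('wrist');cv2.imwrite('pics/w1.png',im[:,:,::-1]);np.save('w1.npy',p,allow_pickle=True)
im=arm.capture('top');cv2.imwrite('pics/top1.png',im[:,:,::-1])"
```

```text
t 2.6 TCPfix(mm) [-122.2  -40.1  231.3] force fix [ 0.3 -0.7 -1.4] w 0.0001
shift tool(mm) [ 17.4 -39.9  71.3] turn units [-0.   -0.    0.06]
```

View pics/w1.png

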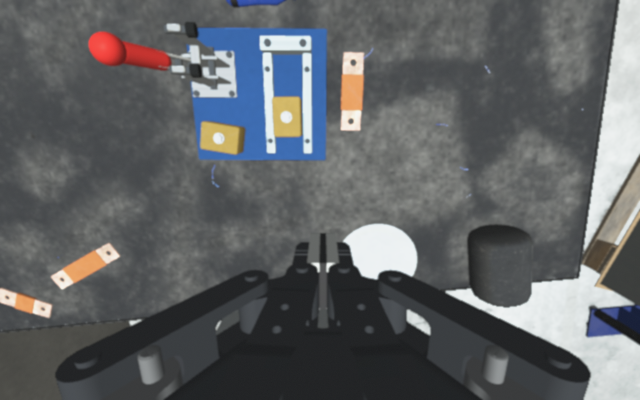

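Call:
{"name": "apply_moves", "arguments": {
  "commands": [
    {"rx": 0,"ry": 0,"rz": 0,"dx": 0.009,"dy": -0.02,"dz": 0.035,"claw": 0},
    {"rx": 0,"ry": 0,"rz": 0,"dx": 0.009,"dy": -0.02,"dz": 0.035,"claw": 0},
    {"rx": 0,"ry": 1,"rz": 0,"dx": 0,"dy": 0,"dz": 0,"claw": 0},
    {"rx": 0,"ry": 1,"rz": 0,"dx": 0,"dy": 0,"dz": 0,"claw": 0},
    {"rx": 0,"ry": 1,"rz": 0,"dx": 0,"dy": 0,"dz": 0,"claw": 0}
  ]
}}

```text
clock: 3.32
position: [0.4464, -0.1048, 0.1614]
eef_rot: [0.01, 0.986, -0.056, 0.158]
ft_force: [0.6, -0.0, -0.2]
grip_width: -0.0001
grip_force: 0.0
```

Call:
{"name": "apply_moves", "arguments": {
  "commands": [
    {"rx": 0,"ry": 1,"rz": 0,"dx": 0,"dy": 0,"dz": 0,"claw": 0},
    {"rx": 0,"ry": 0,"rz": 0,"dx": 0,"dy": 0,"dz": 0,"claw": 0}
  ]
}}

```text
clock: 3.58
position: [0.4452, -0.1046, 0.1609]
eef_rot: [0.013, 0.977, -0.056, 0.207]
ft_force: [0.4, 0.9, -0.2]
grip_width: 0.0001
grip_force: 0.0
```

```bash
python3 -c "
from h import *
go([-.105,.0,.034],24)
"
```

```text
t 3.575 TCPfix(mm) [-106.3   -3.5  160.9] force fix [ 0.3  0.9 -0.2] w 0.0001
shift tool(mm) [-50.3  -3.7 116.5] turn units [ 0.02  0.01 -0.01]
```

Call:
{"name": "apply_moves", "arguments": {
  "commands": [
    {"rx": 0,"ry": 0,"rz": 0,"dx": -0.0125,"dy": -0.001,"dz": 0.029,"claw": 0},
    {"rx": 0,"ry": 0,"rz": 0,"dx": -0.0125,"dy": -0.001,"dz": 0.029,"claw": 0},
    {"rx": 0,"ry": 0,"rz": 0,"dx": -0.0125,"dy": -0.001,"dz": 0.029,"claw": 0},
    {"rx": 0,"ry": 0,"rz": 0,"dx": -0.0125,"dy": -0.001,"dz": 0.029,"claw": 0},
    {"rx": 0,"ry": 0,"rz": 0,"dx": 0,"dy": 0,"dz": 0,"claw": 0}
  ]
}}

```text
clock: 4.2
position: [0.4397, -0.1123, 0.0837]
eef_rot: [0.028, 0.98, -0.058, 0.191]
ft_force: [-0.4, -0.0, 0.6]
grip_width: 0.0003
grip_force: 0.0
```

```bash
python3 -c "
from h import *
go([-.036,.001,.034],24)
p=arm.camera_params('wrist');im=arm.capture('wrist');cv2.imwrite('pics/w2.png',im[:,:,::-1])
"
```

```text
t 4.2 TCPfix(mm) [-110.9  -11.8   83.7] force fix [-0.4 -0.1  0.6] w 0.0003
shift tool(mm) [ 50.7 -15.2  73.8] turn units [0.34 0.31 0.03]
```

View pics/w2.png

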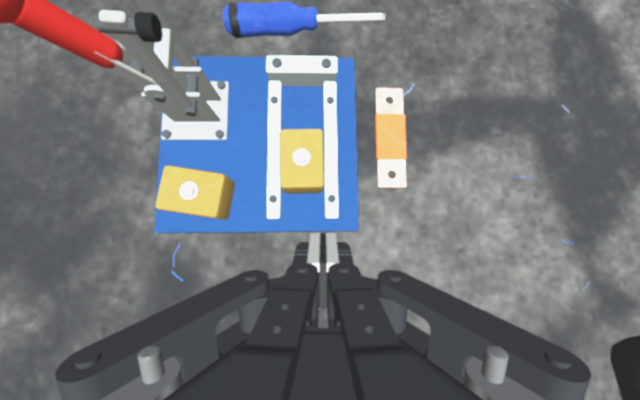

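```bash
python3 -c "
from h import *
print(arm.read_state()['qpos'].round(3),arm.read_state()['joint_velocities'].round(2))
"
```

```text
[ 0.708  0.257 -0.576  2.402  0.866  0.199 -2.341] [-0.01 -0.03  0.01  0.   -0.07 -0.01  0.05]
```

The wrist image shows the tip short of the mouth, in line with the channel. Joint 6 is at its limit, so I'll reduce the tilt.

Call:
{"name": "apply_moves", "arguments": {
  "commands": [
    {"rx": 0,"ry": -0.8,"rz": 0,"dx": 0,"dy": 0,"dz": 0,"claw": 0},
    {"rx": 0,"ry": -0.8,"rz": 0,"dx": 0,"dy": 0,"dz": 0,"claw": 0},
    {"rx": 0,"ry": 0,"rz": 0,"dx": 0,"dy": 0,"dz": 0,"claw": 0}
  ]
}}

```text
clock: 4.62
position: [0.4408, -0.1113, 0.0851]
eef_rot: [0.022, 0.992, -0.06, 0.11]
ft_force: [-0.8, 0.2, 0.1]
grip_width: -0.0005
grip_force: 0.0
```

```bash
python3 -c "
from h import *
go([-.100,.001,.034],12)
print(arm.read_state()['qpos'].round(3))
"
```

```text
t 4.625 TCPfix(mm) [-109.9  -10.6   85.1] force fix [-0.8  0.1  0.1] w -0.0005
shift tool(mm) [ -1.6 -13.3  51.7] turn units [ 0.31 -0.12 -0.03]
[ 0.862  0.338 -0.777  2.282  0.619  0.461 -2.089]
```

Call:
{"name": "apply_moves", "arguments": {
  "commands": [
    {"rx": 0.3,"ry": -0.1,"rz": 0,"dx": 0,"dy": -0.003,"dz": 0.013,"claw": 0},
    {"rx": 0,"ry": 0,"rz": 0,"dx": 0,"dy": -0.003,"dz": 0.013,"claw": 0},
    {"rx": 0,"ry": 0,"rz": 0,"dx": 0,"dy": -0.003,"dz": 0.013,"claw": 0},
    {"rx": 0,"ry": 0,"rz": 0,"dx": 0,"dy": -0.002,"dz": 0.01,"claw": 0},
    {"rx": 0,"ry": 0,"rz": 0,"dx": 0,"dy": 0,"dz": 0,"claw": 0}
  ]
}}

```text
clock: 5.25
position: [0.4506, -0.1016, 0.0362]
eef_rot: [0.007, 0.993, -0.057, 0.105]
ft_force: [-0.0, 0.2, 0.3]
grip_width: -0.0001
grip_force: 0.0
```

```bash
python3 -c "
from h import *
go([-.06,.001,.033],12)
print(arm.read_state()['qpos'].round(3))
"
```

```text
t 5.25 TCPfix(mm) [-1.013e+02  1.000e-01  3.620e+01] force fix [-0.   0.2  0.3] w -0.0001
shift tool(mm) [39.7 -0.9 11.7] turn units [ 0.02 -0.01 -0.01]
[ 0.723  0.45  -0.64   2.279  0.765  0.373 -2.227]
```

Call:
{"name": "apply_moves", "arguments": {
  "commands": [
    {"rx": 0,"ry": 0,"rz": 0,"dx": 0.008,"dy": 0,"dz": 0.0023,"claw": 0},
    {"rx": 0,"ry": 0,"rz": 0,"dx": 0.008,"dy": 0,"dz": 0.0023,"claw": 0},
    {"rx": 0,"ry": 0,"rz": 0,"dx": 0.008,"dy": 0,"dz": 0.0023,"claw": 0},
    {"rx": 0,"ry": 0,"rz": 0,"dx": 0.008,"dy": 0,"dz": 0.0023,"claw": 0},
    {"rx": 0,"ry": 0.5,"rz": 0,"dx": 0.008,"dy": 0,"dz": 0.0023,"claw": 0}
  ]
}}

```text
clock: 5.88
position: [0.4936, -0.1071, 0.0335]
eef_rot: [0.008, 0.99, -0.058, 0.132]
ft_force: [0.1, 0.2, -0.1]
grip_width: 0.0002
grip_force: 0.2
```

Call:
{"name": "apply_moves", "arguments": {
  "commands": [
    {"rx": 0,"ry": 0.5,"rz": 0,"dx": 0,"dy": 0,"dz": 0,"claw": 0},
    {"rx": 0,"ry": 0.5,"rz": 0,"dx": 0,"dy": 0,"dz": 0,"claw": 0},
    {"rx": 0,"ry": 0.5,"rz": 0,"dx": 0,"dy": 0,"dz": 0,"claw": 0},
    {"rx": 0,"ry": 0,"rz": 0,"dx": 0,"dy": 0,"dz": 0,"claw": 0}
  ]
}}

```text
clock: 6.38
position: [0.4954, -0.1105, 0.0417]
eef_rot: [0.012, 0.978, -0.056, 0.199]
ft_force: [0.2, -0.0, -0.7]
grip_width: 0.0001
grip_force: 0.0
```

```bash
python3 -c "
from h import *
go([-.038,.001,.034],24)
print(arm.read_state()['qpos'].round(3))
p=arm.camera_params('wrist');im=arm.capture('wrist');cv2.imwrite('pics/w3.png',im[:,:,::-1])
"
```

```text
t 6.375 TCPfix(mm) [-55.7  -3.6  41.7] force fix [ 0.2  0.  -0.7] w 0.0001
shift tool(mm) [13.3 -4.6 14. ] turn units [ 0.01  0.17 -0.01]
[ 0.641  0.444 -0.529  2.307  1.379  0.189 -2.822]
```

View pics/w3.png

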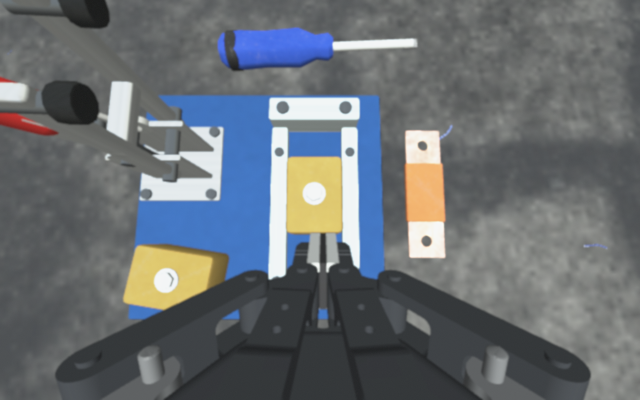

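Both joint 6 and joint 7 are at their limits. The picture shows the spacer partly advanced at about (314,195), with the fingertips behind it. I'll reduce the tilt and lean the body slightly away from the clamp.

Call:
{"name": "apply_moves", "arguments": {
  "commands": [
    {"rx": 0,"ry": -0.9,"rz": 0,"dx": 0,"dy": 0,"dz": 0,"claw": 0},
    {"rx": 0,"ry": -0.9,"rz": 0,"dx": 0,"dy": 0,"dz": 0,"claw": 0},
    {"rx": 0.5,"ry": 0,"rz": 0,"dx": 0,"dy": 0,"dz": 0,"claw": 0},
    {"rx": 0.5,"ry": 0,"rz": 0,"dx": 0,"dy": 0,"dz": 0,"claw": 0},
    {"rx": 0,"ry": 0,"rz": 0,"dx": 0,"dy": 0,"dz": 0,"claw": 0}
  ]
}}

```text
clock: 7.05
position: [0.497, -0.1147, 0.0412]
eef_rot: [-0.039, 0.989, -0.056, 0.131]
ft_force: [-0.6, -0.1, -0.7]
grip_width: -0.0001
grip_force: 0.0
```

```bash
python3 -c "
from h import *
go([-.045,-.001,.034],12)
print(arm.read_state()['qpos'].round(3))
"
```

```text
t 7.05 TCPfix(mm) [-53.7  -7.6  41.2] force fix [-0.6 -0.2 -0.7] w -0.0001
shift tool(mm) [ 6.5 -5.8  9.8] turn units [-0.89 -0.46 -0.08]
[ 0.944  0.57  -0.831  2.185  0.793  0.402 -2.147]
```

Call:
{"name": "apply_moves", "arguments": {
  "commands": [
    {"rx": 0,"ry": 0,"rz": 0,"dx": -0.002,"dy": -0.003,"dz": 0.004,"claw": 0},
    {"rx": 0,"ry": 0,"rz": 0,"dx": 0.004,"dy": -0.003,"dz": 0.004,"claw": 0},
    {"rx": 0,"ry": 0,"rz": 0,"dx": 0.004,"dy": 0,"dz": 0.0015,"claw": 0},
    {"rx": 0,"ry": 0,"rz": 0,"dx": 0,"dy": 0,"dz": 0,"claw": 0}
  ]
}}

```text
clock: 7.55
position: [0.5065, -0.1078, 0.0347]
eef_rot: [-0.038, 0.989, -0.052, 0.132]
ft_force: [-0.5, -0.7, -0.1]
grip_width: 0.0001
grip_force: 0.0
```

```bash
python3 -c "
from h import *
go([-.033,-.001,.034],12)
print(arm.read_state()['qpos'].round(3))
"
```

```text
t 7.55 TCPfix(mm) [-45.    0.3  34.7] force fix [-0.4 -0.7 -0.1] w 0.0001
shift tool(mm) [11.4  1.6  3.6] turn units [-0.88 -0.48 -0.  ]
[ 0.895  0.584 -0.8    2.173  0.819  0.393 -2.18 ]
```

Now slowly to the stop, watching the force.

Call:
{"name": "apply_moves", "arguments": {
  "commands": [
    {"rx": 0,"ry": 0,"rz": 0,"dx": 0.003,"dy": 0,"dz": 0.0008,"claw": 0},
    {"rx": 0,"ry": 0,"rz": 0,"dx": 0.003,"dy": 0,"dz": 0.0008,"claw": 0},
    {"rx": 0,"ry": 0,"rz": 0,"dx": 0.002,"dy": 0,"dz": 0.0005,"claw": 0},
    {"rx": 0,"ry": 0,"rz": 0,"dx": 0.001,"dy": 0,"dz": 0.0003,"claw": 0},
    {"rx": 0,"ry": 0,"rz": 0,"dx": 0,"dy": 0,"dz": 0,"claw": 0}
  ]
}}

```text
clock: 8.18
position: [0.5153, -0.1091, 0.0346]
eef_rot: [-0.038, 0.989, -0.052, 0.132]
ft_force: [-0.2, -0.3, -0.7]
grip_width: 0.0002
grip_force: 0.0
```

Call:
{"name": "apply_moves", "arguments": {
  "commands": [
    {"rx": 0,"ry": 0,"rz": 0,"dx": 0.001,"dy": 0,"dz": 0.0003,"claw": 0},
    {"rx": 0,"ry": 0,"rz": 0,"dx": 0.001,"dy": 0,"dz": 0.0003,"claw": 0},
    {"rx": 0,"ry": 0,"rz": 0,"dx": 0,"dy": 0,"dz": 0,"claw": 0}
  ]
}}

```text
clock: 8.55
position: [0.5175, -0.1092, 0.0346]
eef_rot: [-0.038, 0.989, -0.052, 0.132]
ft_force: [-0.3, 0.0, 0.9]
grip_width: 0.0001
grip_force: 0.0
```

```bash
python3 -c "
from h import *
go([-.033,-.001,.034],12)
im=arm.capture('wrist');cv2.imwrite('pics/w4.png',im[:,:,::-1])
"
```

```text
t 8.55 TCPfix(mm) [-34.    0.1  34.6] force fix [-0.3 -0.   0.9] w 0.0001
shift tool(mm) [0.8 1.2 0.7] turn units [-0.88 -0.48 -0.01]
```

View pics/w4.png

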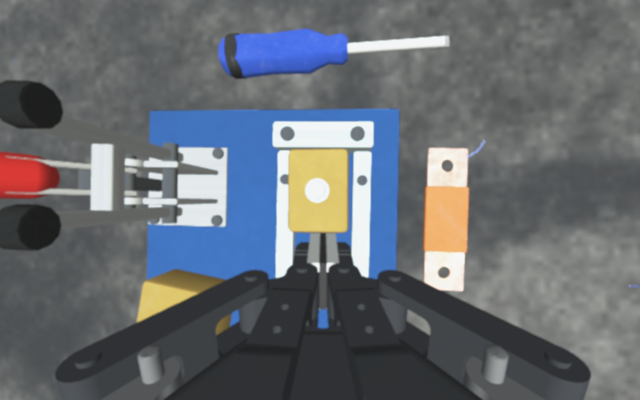

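The spacer at (318,190) is now almost touching the stop at (323,148). I'll keep pushing in small steps.

Call:
{"name": "apply_moves", "arguments": {
  "commands": [
    {"rx": 0,"ry": 0,"rz": 0,"dx": 0.001,"dy": 0,"dz": 0.0003,"claw": 0},
    {"rx": 0,"ry": 0,"rz": 0,"dx": 0.001,"dy": 0,"dz": 0.0003,"claw": 0},
    {"rx": 0,"ry": 0,"rz": 0,"dx": 0,"dy": 0,"dz": 0,"claw": 0}
  ]
}}

```text
clock: 8.98
position: [0.5193, -0.1094, 0.0344]
eef_rot: [-0.038, 0.989, -0.052, 0.131]
ft_force: [-1.3, -0.2, 0.8]
grip_width: 0.0
grip_force: 1.0
```

Call:
{"name": "apply_moves", "arguments": {
  "commands": [
    {"rx": 0,"ry": 0,"rz": 0,"dx": 0.001,"dy": 0,"dz": 0.0003,"claw": 0},
    {"rx": 0,"ry": 0,"rz": 0,"dx": 0,"dy": 0,"dz": 0,"claw": 0}
  ]
}}

```text
clock: 9.22
position: [0.5196, -0.1094, 0.0341]
eef_rot: [-0.038, 0.989, -0.052, 0.131]
ft_force: [-9.1, 1.0, 5.9]
grip_width: -0.0002
grip_force: 4.4
```

```bash
python3 -c "
from h import *
go([-.033,-.001,.034],12)
"
```

```text
t 9.225 TCPfix(mm) [-31.8   0.2  34.1] force fix [-9.1 -0.   5.9] w -0.0002
shift tool(mm) [-1.2  1.2 -0.3] turn units [-0.87 -0.46 -0.01]
```

Contact with the stop: 9 N at the home position. Now retreating level, then up.

Call:
{"name": "apply_moves", "arguments": {
  "commands": [
    {"rx": 0,"ry": 0,"rz": 0,"dx": -0.01,"dy": 0,"dz": -0.0027,"claw": 0},
    {"rx": 0,"ry": 0,"rz": 0,"dx": -0.02,"dy": 0,"dz": -0.0055,"claw": 0},
    {"rx": 0,"ry": 0,"rz": 0,"dx": 0.01,"dy": 0,"dz": -0.04,"claw": 0},
    {"rx": 0,"ry": 0,"rz": 0,"dx": 0.01,"dy": 0,"dz": -0.04,"claw": 0},
    {"rx": 0,"ry": 0,"rz": 0,"dx": 0.01,"dy": 0,"dz": -0.04,"claw": 0}
  ]
}}

```text
clock: 9.85
position: [0.4861, -0.1174, 0.159]
eef_rot: [-0.038, 0.989, -0.052, 0.131]
ft_force: [1.0, -0.3, -0.6]
grip_width: -0.0002
grip_force: 0.0
```

Call:
{"name": "apply_moves", "arguments": {
  "commands": [
    {"rx": -0.9,"ry": -0.9,"rz": 0,"dx": 0,"dy": 0,"dz": -0.04,"claw": 0},
    {"rx": 0,"ry": -0.9,"rz": 0,"dx": 0,"dy": 0,"dz": -0.03,"claw": 0},
    {"rx": 0,"ry": -0.65,"rz": 0,"dx": 0,"dy": 0,"dz": 0,"claw": 0},
    {"rx": 0,"ry": 0,"rz": 0,"dx": 0,"dy": 0,"dz": 0,"claw": 0}
  ]
}}

```text
clock: 10.35
position: [0.4715, -0.1192, 0.2258]
eef_rot: [0.001, 0.998, -0.056, 0.002]
ft_force: [-0.8, 0.2, -0.7]
grip_width: 0.0004
grip_force: 0.0
```

```bash
python3 - <<'E'
from h import *
go([0,.165,.23])
print(arm.read_state()['qpos'].round(3))
im=arm.capture('top')[:,:,::-1];im2=arm.capture('wrist')[:,:,::-1]
cv2.imwrite('pics/c5.png',np.vstack([cv2.resize(im[175:285,305:445],None,fx=3.5,fy=3.5,interpolation=cv2.INTER_CUBIC)[:, :480],cv2.resize(im2[:,:],(480,300))[:210]]))
E
```

```text
t 10.35 TCPfix(mm) [-78.5 -15.  225.8] force fix [-0.9  0.1 -0.7] w 0.0004
shift tool(mm) [  78.7 -179.9   -4.4] turn units [ 0.02 -0.03  0.01]
[ 1.161  0.376 -1.172  1.931  0.395  1.089 -1.858]
```

View pics/c5.png

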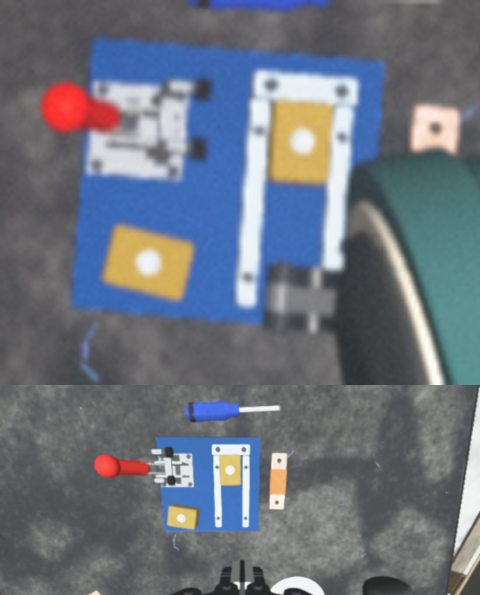

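The spacer's front edge touches the stop at about (300,100), and nothing else has moved. Next I go round behind the handle, keeping high.

Call:
{"name": "apply_moves", "arguments": {
  "commands": [
    {"rx": 0,"ry": 0,"rz": 0,"dx": 0.016,"dy": -0.036,"dz": 0,"claw": 0},
    {"rx": 0,"ry": 0,"rz": 0,"dx": 0.016,"dy": -0.036,"dz": 0,"claw": 0},
    {"rx": 0,"ry": 0,"rz": 0,"dx": 0.016,"dy": -0.036,"dz": 0,"claw": 0},
    {"rx": 0,"ry": 0,"rz": 0,"dx": 0.016,"dy": -0.036,"dz": 0,"claw": 0},
    {"rx": 0,"ry": 0,"rz": 0,"dx": 0.015,"dy": -0.036,"dz": 0,"claw": 0}
  ]
}}

```text
clock: 11.08
position: [0.5701, 0.0515, 0.2254]
eef_rot: [0.001, 0.998, -0.057, 0.002]
ft_force: [0.2, -1.0, 0.3]
grip_width: -0.0002
grip_force: 0.0
```

```bash
python3 - <<'E'
from h import *
go([0,.170,.125])
print(arm.read_state()['qpos'].round(3))
E
```

```text
t 11.075 TCPfix(mm) [  0.  165.8 225.4] force fix [ 0.3 -1.   0.3] w -0.0002
shift tool(mm) [ -0.4  -4.4 100.3] turn units [ 0.02 -0.03  0.01]
[ 0.645  0.539 -1.068  1.731  0.513  1.178 -2.251]
```

Call:
{"name": "apply_moves", "arguments": {
  "commands": [
    {"rx": -1,"ry": 0,"rz": 0,"dx": 0,"dy": 0,"dz": 0,"claw": 0},
    {"rx": -1,"ry": 0,"rz": 0,"dx": 0,"dy": 0,"dz": 0,"claw": 0},
    {"rx": -1,"ry": 0,"rz": 0,"dx": 0,"dy": 0,"dz": 0,"claw": 0},
    {"rx": 0,"ry": 0,"rz": 0,"dx": 0,"dy": -0.008,"dz": 0.024,"claw": 0},
    {"rx": 0,"ry": 0,"rz": 0,"dx": 0,"dy": -0.008,"dz": 0.024,"claw": 0}
  ]
}}

```text
clock: 11.7
position: [0.5696, 0.0502, 0.173]
eef_rot: [0.157, 0.986, -0.056, -0.008]
ft_force: [0.2, -0.2, -0.1]
grip_width: -0.0001
grip_force: 0.0
```

Call:
{"name": "apply_moves", "arguments": {
  "commands": [
    {"rx": 0,"ry": 0,"rz": 0,"dx": 0,"dy": -0.008,"dz": 0.024,"claw": 0},
    {"rx": 0,"ry": 0,"rz": 0,"dx": 0,"dy": -0.007,"dz": 0.022,"claw": 0},
    {"rx": 0,"ry": 0,"rz": 0,"dx": 0,"dy": 0,"dz": 0,"claw": 0}
  ]
}}

```text
clock: 12.08
position: [0.5694, 0.0502, 0.1247]
eef_rot: [0.158, 0.986, -0.056, -0.009]
ft_force: [0.7, 0.4, -0.2]
grip_width: 0.0
grip_force: 0.0
```

```bash
python3 - <<'E'
from h import *
go([0,.152,.125])
print(arm.read_state()['qpos'].round(3))
im=arm.capture('wrist')[:,:,::-1];cv2.imwrite('pics/w6.png',im)
E
```

```text
t 12.075 TCPfix(mm) [ -0.4 164.4 124.7] force fix [ 0.7  0.5 -0.2] w 0.0
shift tool(mm) [ 0.4 11.9  3.6] turn units [3.03 0.   0.  ]
[ 0.33   0.674 -0.863  1.761  0.812  1.248 -2.546]
```

View pics/w6.png

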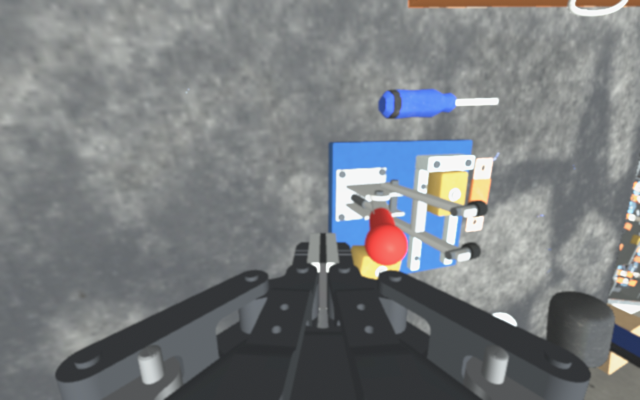

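The ball at (387,243) is level with the fingertips at (322,237), so I can push along -y.

Call:
{"name": "apply_moves", "arguments": {
  "commands": [
    {"rx": 0,"ry": 0,"rz": 0,"dx": 0,"dy": 0.0085,"dz": 0.0025,"claw": 0},
    {"rx": 0,"ry": 0,"rz": 0,"dx": 0,"dy": 0.0085,"dz": 0.0022,"claw": 0},
    {"rx": 0,"ry": 0,"rz": 0,"dx": 0,"dy": 0.0085,"dz": 0.0022,"claw": 0},
    {"rx": 0,"ry": 0,"rz": 0,"dx": 0,"dy": 0.0085,"dz": 0.0022,"claw": 0}
  ]
}}

```text
clock: 12.62
position: [0.5681, 0.0187, 0.1314]
eef_rot: [0.155, 0.986, -0.055, -0.005]
ft_force: [0.5, 19.0, 30.2]
grip_width: -0.0001
grip_force: 15.2
```

```bash
python3 - <<'E'
from h import *
go([0,.100,.128])
print(arm.read_state()['qpos'].round(3))
E
```

```text
t 12.625 TCPfix(mm) [  1.8 133.  131.4] force fix [-1.6 19.  30.2] w -0.0001
shift tool(mm) [-1.9 30.3 13.3] turn units [ 2.98 -0.08  0.02]
[ 0.394  0.645 -0.868  1.785  0.813  1.223 -2.496]
```

```bash
python3 - <<'E'
from h import *
im=arm.capture('wrist')[:,:,::-1];cv2.imwrite('pics/w7.png',im)
def ball(n):
    p=arm.camera_params(n);im=cv2.cvtColor(arm.capture(n),cv2.COLOR_RGB2HSV)
    m=cv2.inRange(im,(0,150,70),(6,255,255))|cv2.inRange(im,(174,150,70),(180,255,255))
    return im,m,p
for n in("wrist","scene","top"):
    im,m,p=ball(n)
    for b in (0,.65,1.3): pass
    for c in big(m)[:5]:
        (u,v),r=cv2.minEnclosingCircle(c);print(n,round(u),round(v),round(r,1),cv2.contourArea(c),cv2.boundingRect(c))
    for y,z in((.127,.130),(.115,.135),(.105,.137),(.095,.138)): print(y,proj(n,world([0,y,z]),p).round(0))
    print("tcp",proj(n,arm.read_state()["position"],p).round(0))
E
```

```text
wrist 351 243 30.4 1274.0 (334, 214, 43, 59)
0.127 [[330. 248.]]
0.115 [[353. 249.]]
0.105 [[371. 248.]]
0.095 [[388. 247.]]
tcp [[324. 247.]]
scene 324 199 12.5 162.0 (318, 187, 13, 25)
scene 621 120 9.2 143.0 (612, 114, 19, 14)
scene 346 156 13.8 88.0 (332, 153, 28, 7)
scene 576 110 6.5 83.5 (570, 106, 13, 11)
scene 325 60 4.8 49.5 (321, 55, 10, 10)
0.127 [[317. 191.]]
0.115 [[322. 192.]]
0.105 [[325. 194.]]
0.095 [[329. 196.]]
tcp [[316. 189.]]
top 143 172 23.9 198.5 (133, 150, 21, 46)
top 182 65 10.8 179.0 (173, 54, 19, 20)
top 151 162 19.0 163.5 (139, 146, 26, 32)
top 185 3 6.6 88.5 (179, 0, 13, 10)
top 108 286 5.2 53.5 (103, 283, 11, 8)
0.127 [[323. 205.]]
0.115 [[330. 206.]]
0.105 [[336. 206.]]
0.095 [[342. 206.]]
tcp [[321. 204.]]
```

Force check: the ball rises on its arc and drags the fingertip up by friction (ball centre is at y≈113 mm). I'll lift the path to follow the arc and continue past the dead point.

Call:
{"name": "apply_moves", "arguments": {
  "commands": [
    {"rx": 0,"ry": 0,"rz": 0,"dx": 0,"dy": 0.0015,"dz": -0.0055,"claw": 0},
    {"rx": 0,"ry": 0,"rz": 0,"dx": 0,"dy": 0.0097,"dz": 0.0024,"claw": 0},
    {"rx": 0,"ry": 0,"rz": 0,"dx": 0,"dy": 0.0096,"dz": 0.0027,"claw": 0}
  ]
}}

```text
clock: 13.2
position: [0.5645, -0.0037, 0.1365]
eef_rot: [0.157, 0.986, -0.056, -0.007]
ft_force: [1.2, 2.3, 3.5]
grip_width: -0.0003
grip_force: 1.7
```

```bash
python3 - <<'E'
from h import *
go([0,.088,.134])
E
```

```text
t 13.2 TCPfix(mm) [  0.8 110.3 136.5] force fix [0.9 2.4 3.5] w -0.0003
shift tool(mm) [-0.8 20.4  9.3] turn units [ 3.02 -0.04  0.  ]
```

Call:
{"name": "apply_moves", "arguments": {
  "commands": [
    {"rx": 0,"ry": 0,"rz": 0,"dx": 0,"dy": 0.0095,"dz": 0.0031,"claw": 0},
    {"rx": 0,"ry": 0,"rz": 0,"dx": 0,"dy": 0.0095,"dz": 0.0031,"claw": 0},
    {"rx": 0,"ry": 0,"rz": 0,"dx": 0,"dy": 0.003,"dz": 0.001,"claw": 0},
    {"rx": 0,"ry": 0,"rz": 0,"dx": 0,"dy": 0,"dz": 0,"claw": 0}
  ]
}}

```text
clock: 13.7
position: [0.5613, -0.027, 0.1355]
eef_rot: [0.158, 0.986, -0.056, -0.008]
ft_force: [0.7, 0.3, -0.0]
grip_width: -0.0
grip_force: 0.0
```

```bash
python3 - <<'E'
from h import *
go([0,.13,.22])
p=arm.camera_params('wrist');im=arm.capture('wrist')[:,:,::-1];cv2.imwrite('pics/w8.png',im)
h=cv2.cvtColor(im,cv2.COLOR_BGR2HSV);m=cv2.inRange(h,(0,150,70),(6,255,255))|cv2.inRange(h,(174,150,70),(180,255,255))
for c in big(m)[:2]:print(cv2.boundingRect(c))
for f in([0,.077,.136],[0,.034,.111]):print(proj('wrist',world(f),p).round())
E
```

```text
t 13.7 TCPfix(mm) [  0.3  86.8 135.5] force fix [ 0.7  0.4 -0. ] w -0.0
shift tool(mm) [ -0.  -14.7 -93.8] turn units [ 3.03 -0.02 -0.  ]
(313, 207, 88, 35)
[[341. 246.]]
[[386. 223.]]
```

The ball now projects at the locked position. Next I retreat up and away.

Call:
{"name": "apply_moves", "arguments": {
  "commands": [
    {"rx": 0,"ry": 0,"rz": 0,"dx": 0,"dy": -0.005,"dz": -0.04,"claw": 0},
    {"rx": 0,"ry": 0,"rz": 0,"dx": 0,"dy": -0.01,"dz": -0.04,"claw": 0},
    {"rx": 0,"ry": 0,"rz": 0,"dx": 0,"dy": -0.04,"dz": -0.02,"claw": 0},
    {"rx": 0,"ry": 0,"rz": 0,"dx": 0,"dy": -0.04,"dz": 0,"claw": 0},
    {"rx": 0,"ry": 0,"rz": 0,"dx": 0,"dy": 0,"dz": 0,"claw": 0}
  ]
}}

```text
clock: 14.38
position: [0.5743, 0.0975, 0.2002]
eef_rot: [0.157, 0.986, -0.054, -0.008]
ft_force: [-0.9, -0.3, 0.3]
grip_width: 0.0003
grip_force: 0.0
```

```bash
python3 - <<'E'
from h import *
go([0,.13,.22])
ims=[]
for n in("wrist","scene","top"):
    im=arm.capture(n)[:,:,::-1];cv2.imwrite(f'pics/{n}9.png',im)
    c=proj(n,world([-.02,.03,.04]))[0].astype(int);print(n,c)
    x=int(np.clip(c[0]-65,0,510));y=int(np.clip(c[1]-60,0,280));ims.append(cv2.resize(im[y:y+120,x:x+130],(390,290) ,interpolation=cv2.INTER_CUBIC))
cv2.imwrite('pics/f9.png',np.vstack([np.hstack(ims[:2]),np.hstack([ims[2],0*ims[2]])]))
E
```

```text
t 14.375 TCPfix(mm) [ -0.9 212.  200.2] force fix [-0.9 -0.4  0.3] w 0.0003
shift tool(mm) [ 0.5 84.   6.6] turn units [ 3.01 -0.02  0.05]
wrist [417 193]
scene [345 247]
top [374 224]
```

View pics/f9.png

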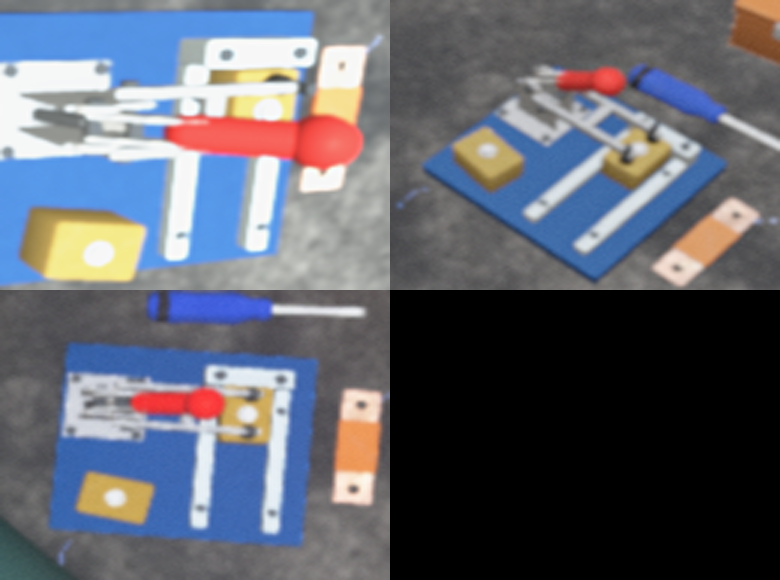

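In all three views the clamp is locked and both feet are on the spacer beside the bolt head. The spacer is against the stop (top view, about (247,390)), and the bystanders haven't moved.

```bash
python3 -c "
from rig import arm
print(arm.close_job())"
```

```text
the job is handed in; nothing more can be done
None
```

The spacer is pushed home against the end stop and the clamp is snapped shut with both feet on it; the other things were left where they were, and the job was handed in at about 14.5 s with no verdict returned.

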